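# Set the clamp screw of a small book press

## Task

One of the two small screw presses has a book under its platen. Turn that press's thumbscrew clockwise until it stops, so that the platen is seated on the book, then back it off a quarter turn so the pages can be knocked square, and finish while still holding the thumbscrew between the fingers at that setting. Leave the empty press, the paint jar, the tape roll and the phone alone.

Things in the scene. Friction and masses are not known exactly. Their poses are not given: they have to be found in the camera images.
- clamp_screw (a joint): Angle (rad) of the thumbscrew on the press with the book. It grows clockwise seen from above and stops hard at 5.0, where the platen bears on the book; it starts 1.4 to 3.4 rad short of that. A quarter turn is 1.57. A turn moves the platen 12 mm; the screw itself neither rises nor sinks. Friction 0.06 N m; it stays where it is left.
- screw_grip (a point): Grip point of that thumbscrew: on its upright axis, 148 mm above the table. The wing is a plain upright steel bar 52 mm long, 12 mm thick, 32 mm tall (130 to 162 mm above the table) on a hub 24 mm across. The point turns with the screw: x along the wing's length, y across its thickness, z up.
- press: The press with the book, fixed to the bench, left or right; origin under its base's centre, right below the thumbscrew; z up. Grey-painted base 190 (x) by 170 (y) by 18 mm; steel posts at y +-68 mm; aluminium cross bar 36 x 165 mm, its top 115 mm above the table, post nuts up to 122 mm; below it a plywood platen 84 x 110 mm. The book, 148 x 105 x 30 mm, lies fast on the base.
- spare_grip (a point): The same point on the thumbscrew of the empty press, which is otherwise the same press in shape and size. Not to be turned.
- spare_wing_end (a point): One end of the wing of the empty press's thumbscrew, 26 mm from its axis.
- paint_jar: White paint jar with black cap, 60 mm across, 70 mm tall, standing on the bench between the presses; origin under its centre.
- tape_roll: Roll of masking tape lying flat, 100 mm across, 24 mm tall; origin under its centre.
- phone: Black phone lying flat, 75 x 150 x 9 mm; origin under its centre.

How it is judged:
By the outcome, as a careful person would: the job done as asked, in the order asked, and still so for the second after the job is handed in, while the arm keeps its last pose, push and grip.
It also fails if it takes over 67 s, if anything falls off the work surface, if the arm or the gripper's body presses on something with over 40 N, if the wrist force passes 120 N, or if a joint passes its speed limit or range.

## Robot

A 6-joint arm with a two-finger parallel gripper is mounted at the origin on the work surface. World frame = base frame: x ahead of the robot, y to its left, z up, the work surface at z = 0. Lengths are in m, angles in rad, forces in N, time in s.
With the tool pointing down it reaches from about 0.35 to 0.775 m from the base axis. Payload 5.5 kg.
Tool frame: the origin (TCP) lies midway between the tips of the shut fingers; the grasp point (between the pads) lies 19 mm behind it; z points along the fingers, y is the line along which they close (so a half turn about z gives the same grasp; the last joint's range is limited). The gripper opens to 85 mm and grips with 20 to 120 N. Pads are 22 mm wide; open, the fingers measure 114 mm over their backs; the gripper's body (76 mm by 85 mm) begins 54 mm behind the grasp point. The pads swing forward as they close: fully open they stand 13 mm farther back than shut.
Start: joints at [1.022, 0.313, 0.046, 1.304, 0, 1.431], TCP at [0.229, 0.528, 0.196] pointing down, gripper open.
Joint ranges: [-2.76, 2.76], [-0.86, 1.69], [-1.03, 1.26], [-2.2, 2.34], [-1.47, 1.5], [-3.14, 3.14]. Speed limits (rad/s): [2.57, 2.57, 3.14, 3.14, 3.14, 3.14].

## Interface

Orientations are given as a unit quaternion [w, x, y, z].
In Python, from workcell import env gives the robot as it stands. The module is installed in compiled form; this text tells all that it offers.
- The arm moves only by the tool servo_tool, never from a script. Its argument "increments" is a list of rows, each an object of numbers: "grip": the closure, from 0 (fully open) to 1 (shut); "x", "y", "z": the shift along the tool's x, y, z in mm; "roll": the turn about the tool's z in degrees. In form: [{"grip": .., "x": .., "y": .., "z": .., "roll": ..}, ...]. A call has 1 to 5 rows; each row shifts and turns the commanded pose from where the row before left it, along the tool's axes as they then stand; what a row does not reach is not made up. A row lasts 1/12 s, in which the tool goes at most 41.7 mm and 7.16 degrees, less where a joint would pass 70% of its speed; a pose out of reach is approached as far as the arm can. A call is refused whole if a number of a shift passes 41.7 or a number of a turn 7.16, either way. A call with a gripper value outside its range is refused whole. The fingers move at their own pace and stop on an object; "grip_force" is the grip in N (left out, the last holds). Time passes only in rows, so rows that do not move let the fingers close. It gives the time, the measured TCP pose, the force, the opening and the grip force at its end, in the units of the state.
- env.get_state(): the state, without advancing time (a new reading comes with each control period).
- env.read_camera(name): name is "side" or "top"; returns the picture (420x560x3 uint8, red, green, blue); there is no depth.
- env.get_calibration(name): a dict with "vertical_fov" (degrees; the focal length in pixels is half the picture's height over the tangent of half this angle, whatever the lens; pixels are square), "cx", "cy" (the principal point, pixels), "k1" (the pictures are not rectified: a ray, as slopes to the right and down, at radius r is drawn at 1 + k1 r^2 times it, then the intrinsics apply), "rvec" (rotation vector, rad) and "tvec" (3), from world to camera coordinates, as OpenCV has them. Camera axes: x right, y down, z forward; pixel columns grow to the right and rows downward; lengths in m; the calibration is good to about 2 mm. A picture is of the moment at which its call begins. get_calibration takes no time and is no camera call.
- env.hand_in(): hands the job in; it is judged then, once.
The state is a dict: "clock": time; "joint_pos": joint angles; "qvel": joint speeds; "tau": joint torques, N m; "tcp_pos": TCP position; "orientation": TCP orientation; "wrist_force": force on the tool from outside, world axes, zero at the start; "ft_torque": the same for the moment, N m; "finger_gap": finger opening in m; "grip_force": force on a finger pad.
Only numpy, scipy, OpenCV 4.12 (cv2) and the standard library are available. Lean on these libraries where they do the work, as an engineer would, in place of code of your own. Each camera call takes 0.05 s, during which the arm holds its last target. There are 200 camera calls.

## Working session

There is one attempt and no reset: what is moved stays moved. The work goes in short steps, Python scripts to look and compute and a tool call to move; the robot and the scene stay as the last step left them, time stands still between calls to the robot, and variables do not carry over. Pictures are saved under pics/ and viewed, at most 10 in all, crops included, and the job is handed in when it is done.

Besides the shell and the picture viewer there is one more tool, called by a JSON object that holds its "api" and its "payload". servo_tool: Moves the arm, as the interface text tells. Its arguments: {"type":"object","properties":{"increments":{"type":"array"},"grip_force":{"type":"number"}},"required":["increments"]}

```bash
mkdir -p pics
cat > h.py <<'E'
import numpy as np, cv2
from workcell import env
def cam(n):
    c=env.get_calibration(n); f=210/np.tan(np.radians(c["vertical_fov"])/2)
    R=cv2.Rodrigues(np.array(c["rvec"],float))[0]; t=np.array(c["tvec"],float).ravel()
    return c,f,R,t
def ray(n,u,v):
    c,f,R,t=cam(n); d=np.array([(u-c["cx"])/f,(v-c["cy"])/f]); s=d.copy()
    for _ in range(30): s=d/(1+c["k1"]*(s@s))
    return -R.T@t, R.T@np.array([s[0],s[1],1])
def onz(n,u,v,z):
    o,d=ray(n,u,v); return o+d*(z-o[2])/d[2]
def proj(n,p):
    c,f,R,t=cam(n); q=R@np.array(p,float)+t; s=q[:2]/q[2]; s=s*(1+c["k1"]*(s@s))
    return s*f+[c["cx"],c["cy"]]
def shot(n,name):
    im=env.read_camera(n)[:,:,::-1].copy(); cv2.imwrite("pics/"+name,im); return im
E
python3 - <<'E'
from h import *
for n in("top","side"):
    shot(n,n+"0.png"); c=cam(n)[0]; print(n,c, -cam(n)[2].T@cam(n)[3])
print(env.get_state())
E
```

```text
top {'vertical_fov': 43.75317500348674, 'cx': 274.3203974001781, 'cy': 210.21822500400447, 'k1': 0.03938141142345987, 'rvec': array([ 2.17744115, -2.19897808,  0.03466809]), 'tvec': array([0.00458416, 0.59049392, 1.05734204])} [ 0.53802399 -0.0194278   1.0848175 ]
side {'vertical_fov': 46.12788740932012, 'cx': 270.8614783432885, 'cy': 202.95467682838276, 'k1': 0.04608499054139021, 'rvec': array([ 2.39614083, -0.10465456,  0.03295158]), 'tvec': array([-0.5957561 ,  0.12899582,  1.06501905])} [ 0.54534314 -0.67462593  0.86793522]
{'clock': 0.1, 'joint_pos': array([ 1.02236517e+00,  3.13966069e-01,  4.50949579e-02,  1.30362279e+00,
       -1.46270351e-05,  1.43118947e+00]), 'qvel': array([ 0.00182669, -0.00260477,  0.00148505,  0.00172397, -0.00031547,
       -0.00022891]), 'tau': array([ 2.88678792e-03, -4.81726670e+01,  2.99243402e+01,  1.27837146e-02,
       -8.04411889e-05,  7.41923088e-06]), 'tcp_pos': array([0.22832144, 0.52715485, 0.19527588]), 'orientation': array([-2.79388780e-04,  2.02991504e-01,  9.79180131e-01, -8.01522048e-04]), 'wrist_force': array([-0.50157764, -0.30769359,  0.01243056]), 'ft_torque': array([-0.03192394, -0.01528207,  0.01572992]), 'grip_force': 0.0, 'finger_gap': 0.08521552230056054}
```

View pics/top0.png

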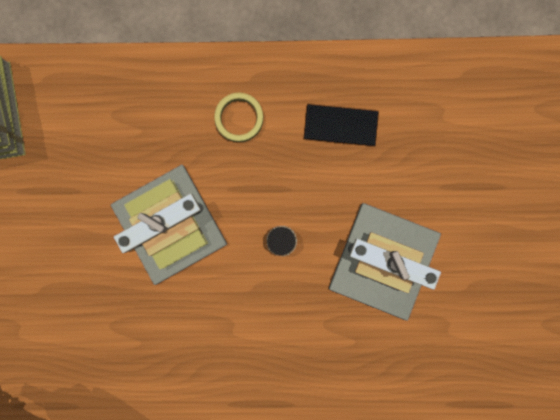

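View pics/side0.png

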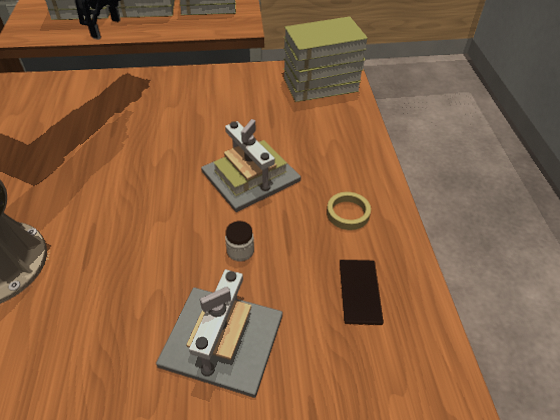

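The top view shows the book (olive) under the left press, base centre near (170,225) with its wing near (152,222). The empty press is on the right, wing near (399,264). The jar is at (281,241), the tape at (239,117) and the phone at (341,125). In the side view the book press is the far one, wing near (249,130).

Run:
```python
from h import *
a=cv2.imread("pics/top0.png")[160:290,100:240]; b=cv2.imread("pics/side0.png")[100:215,195:310]
a=cv2.resize(a,(560,520),interpolation=cv2.INTER_CUBIC);cv2.imwrite("pics/topc.png",a)
cv2.imwrite("pics/sidec.png",cv2.resize(b,(575,575),interpolation=cv2.INTER_CUBIC))
# base quad from top at z=.018
for c in [(182,167),(227,243),(156,283),(112,207)]: print(onz("top",*c,.018).round(4))
print("bar nuts",[onz("top",*c,.122).round(4) for c in[(188,205),(124,240)]])
```

```text
[0.6812 0.1875 0.018 ]
[0.5244 0.0958 0.018 ]
[0.4448 0.2405 0.018 ]
[0.6003 0.3309 0.018 ]
bar nuts [array([0.5965, 0.1564, 0.122 ]), array([0.5332, 0.2743, 0.122 ])]
```

View pics/topc.png

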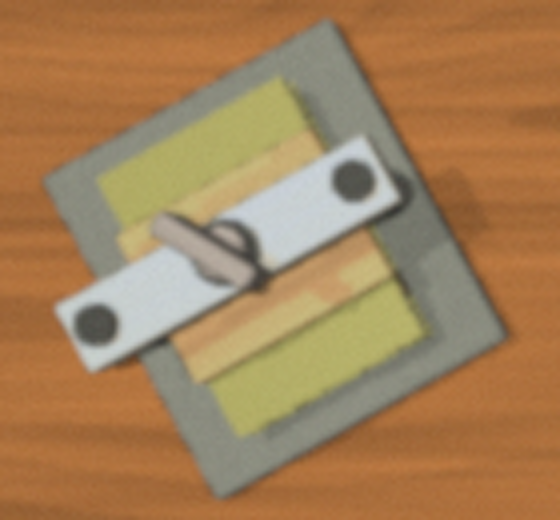

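View pics/sidec.png

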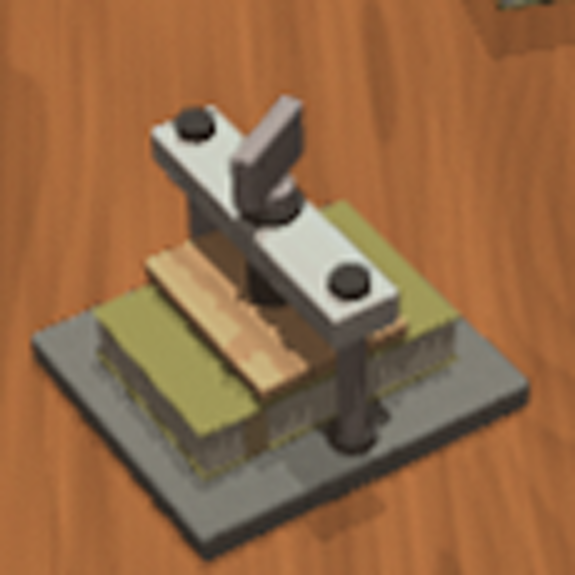

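The wing top face is sharp in the crops. In full-image pixels its ends are near (141,215) and (162,229) in the top view, and near (244,132) and (252,121) in the side view.

Run:
```python
from h import *
T=[onz("top",100+x/4,160+y/4,.162) for x,y in[(163,219),(248,277)]]
S=[onz("side",195+x/5,100+y/5,.162) for x,y in[(238,163),(294,102)]]
for P in(T,S):
    d=P[0]-P[1]; print(np.round(P,4),"mid",np.mean(P,0).round(4),"len",np.linalg.norm(d),"ang",np.degrees(np.arctan2(d[1],d[0])))
s=env.get_state(); a=s["orientation"]
tx=cv2.Rodrigues; from scipy.spatial.transform import Rotation as Ro
M=Ro.from_quat(np.r_[a[1:],a[0]]).as_matrix()
print((M.T@(np.array([.564,.2145,.196])-s["tcp_pos"])*1000).round(1))
```

```text
[[0.5777 0.2327 0.162 ]
 [0.5516 0.1951 0.162 ]] mid [0.5647 0.2139 0.162 ] len 0.04575922559875731 ang 55.33137646685757
[[0.5517 0.191  0.162 ]
 [0.5794 0.2324 0.162 ]] mid [0.5655 0.2117 0.162 ] len 0.04973354578605096 ang -123.7820225282013
[-432.3 -153.4   -0.6]
```

Both views agree: the axis is at (0.5645, 0.214) and the wing lies at about 56°. I'll move above it at constant height.

{"api": "servo_tool", "payload": {"increments": [{"grip":0,"x":-36,"y":-12.8,"z":0,"roll":0},{"grip":0,"x":-36,"y":-12.8,"z":0,"roll":0},{"grip":0,"x":-36,"y":-12.8,"z":0,"roll":0},{"grip":0,"x":-36,"y":-12.8,"z":0,"roll":0},{"grip":0,"x":-36,"y":-12.8,"z":0,"roll":0}]}}

```text
clock: 0.52
tcp_pos: [0.3689, 0.396, 0.1957]
orientation: [-0.0, 0.203, 0.979, -0.0]
wrist_force: [0.5, 0.4, -0.7]
finger_gap: 0.0854
grip_force: 0.0
```

{"api": "servo_tool", "payload": {"increments": [{"grip":0,"x":-36,"y":-12.8,"z":0,"roll":0},{"grip":0,"x":-36,"y":-12.8,"z":0,"roll":0},{"grip":0,"x":-36,"y":-12.8,"z":0,"roll":0},{"grip":0,"x":-36,"y":-12.8,"z":0,"roll":0},{"grip":0,"x":-36,"y":-12.8,"z":0,"roll":0}]}}

```text
clock: 0.93
tcp_pos: [0.5089, 0.2655, 0.1958]
orientation: [-0.0, 0.203, 0.979, -0.0]
wrist_force: [0.6, 0.9, -0.6]
finger_gap: 0.0857
grip_force: 0.0
```

{"api": "servo_tool", "payload": {"increments": [{"grip":0,"x":-36,"y":-12.8,"z":0,"roll":0},{"grip":0,"x":-36,"y":-12.8,"z":0,"roll":0},{"grip":0,"roll":-7},{"grip":0,"roll":-7},{"grip":0,"roll":-7}]}}

```text
invalid input at $.increments[2]: expected keys grip, x, y, z, roll
```

{"api": "servo_tool", "payload": {"increments": [{"grip":0,"roll":-7},{"grip":0,"roll":-7},{"grip":0,"roll":-7},{"grip":0,"roll":-7},{"grip":0,"roll":-7}]}}

```text
invalid input at $.increments[0]: expected keys grip, x, y, z, roll
```

{"api": "servo_tool", "payload": {"increments": [{"grip":0,"roll":-7},{"grip":0,"roll":-7},{"grip":0,"roll":-7},{"grip":0,"roll":-2},{"grip":0}]}}

```text
invalid input at $.increments[0]: expected keys grip, x, y, z, roll
```

All keys are required, so I'll resend the refused rows.

{"api": "servo_tool", "payload": {"increments": [{"grip":0,"x":-36,"y":-12.8,"z":0,"roll":0},{"grip":0,"x":-36,"y":-12.8,"z":0,"roll":0},{"grip":0,"x":0,"y":0,"z":0,"roll":-7},{"grip":0,"x":0,"y":0,"z":0,"roll":-7},{"grip":0,"x":0,"y":0,"z":0,"roll":-7}]}}

```text
clock: 1.35
tcp_pos: [0.5643, 0.2138, 0.1951]
orientation: [-0.001, 0.019, 1.0, -0.0]
wrist_force: [-0.4, 0.2, -0.7]
finger_gap: 0.0855
grip_force: 0.0
```

{"api": "servo_tool", "payload": {"increments": [{"grip":0,"x":0,"y":0,"z":0,"roll":-7},{"grip":0,"x":0,"y":0,"z":0,"roll":-7},{"grip":0,"x":0,"y":0,"z":0,"roll":-7},{"grip":0,"x":0,"y":0,"z":0,"roll":-7},{"grip":0,"x":0,"y":0,"z":0,"roll":-7}]}}

```text
clock: 1.77
tcp_pos: [0.5636, 0.2149, 0.1955]
orientation: [-0.001, -0.283, 0.959, 0.0]
wrist_force: [-0.0, -0.2, -0.4]
finger_gap: 0.0854
grip_force: 0.0
```

{"api": "servo_tool", "payload": {"increments": [{"grip":0,"x":0,"y":0,"z":0,"roll":-7},{"grip":0,"x":0,"y":0,"z":0,"roll":-7},{"grip":0,"x":0,"y":0,"z":0,"roll":-7},{"grip":0,"x":0,"y":0,"z":0,"roll":-2},{"grip":0,"x":0,"y":0,"z":0,"roll":0}]}}

```text
clock: 2.18
tcp_pos: [0.5636, 0.2149, 0.1955]
orientation: [-0.001, -0.467, 0.884, 0.0]
wrist_force: [-0.4, -0.8, 0.6]
finger_gap: 0.0855
grip_force: 0.0
```

```bash
cat >> h.py <<'E'
from scipy.spatial.transform import Rotation as Ro
def stat():
    s=env.get_state(); a=s["orientation"]; M=Ro.from_quat(np.r_[a[1:],a[0]]).as_matrix()
    print(s["clock"],"tcp",s["tcp_pos"].round(4),"yawY",np.degrees(np.arctan2(M[1,1],M[0,1])).round(2),"j6",np.degrees(s["joint_pos"][5]).round(1),"tz",M[:,2].round(4))
    print("F",s["wrist_force"].round(1),"T",s["ft_torque"].round(3),"tau6",s["tau"][5].round(3),"gap",round(s["finger_gap"],4),s["grip_force"])
    return s,M
E
python3 - <<'E'
from h import *
s,M=stat(); print((M.T@(np.array([.5645,.214,.129])-s["tcp_pos"])*1000).round(1))
a=shot("top","top1.png"); b=shot("side","side1.png")
A=cv2.resize(a[160:290,100:240],(560,520)); B=cv2.resize(b[70:215,195:255+60],(0,0),fx=2,fy=2)
cv2.imwrite("pics/m1.png",np.hstack([A,cv2.copyMakeBorder(B,0,520-B.shape[0],0,0,cv2.BORDER_CONSTANT)]))
E
```

```text
2.1833 tcp [0.5636 0.2149 0.1955] yawY 145.62 j6 -42.4 tz [-1.1e-03 -2.0e-04 -1.0e+00]
F [-0.4 -0.8  0.6] T [-0.03   0.017  0.008] tau6 -0.475 gap 0.0855 0.0
[ 0.2 -1.3 66.5]
```

View pics/m1.png

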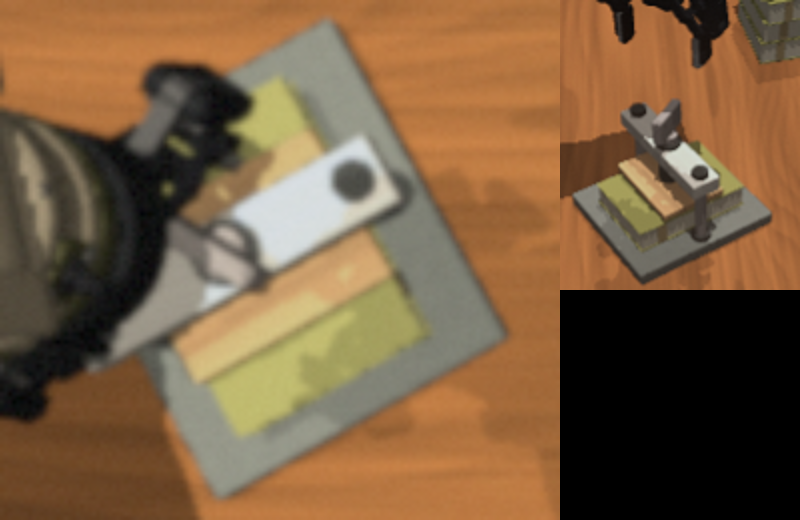

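The close views show the gripper above the press, its fingers straddling the wing. I'll check that the finger tips project where the state says they are.

Run:
```python
from h import *
y=np.radians(145.6); u=np.array([np.cos(y),np.sin(y),0])
for k in(-.05,.05):
  for z in(.2085,.25):
    p=np.array([.5636,.2149,z])+k*u; t=proj("top",p); s=proj("side",p)
    print(k,z,"top crop",((t-[100,160])*4).round(),"side comp",((s-[195,70])*2+[560,0]).round())
```

```text
-0.05 0.2085 top crop [242. 149.] side comp [702.  91.]
-0.05 0.25 top crop [218. 141.] side comp [702.  59.]
0.05 0.2085 top crop [107. 347.] side comp [625.  64.]
0.05 0.25 top crop [ 76. 349.] side comp [622.  32.]
```

Run:
```python
from h import *
a=cv2.imread("pics/top1.png")[130:280,60:210]; b=cv2.imread("pics/side1.png")[0:150,190:340]
f=lambda i:cv2.resize(np.clip((i/255.)**.55*255,0,255).astype(np.uint8),(400,400),interpolation=cv2.INTER_CUBIC)
cv2.imwrite("pics/m2.png",np.hstack([f(a),f(b)]))
```

```text
(no output)
```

View pics/m2.png

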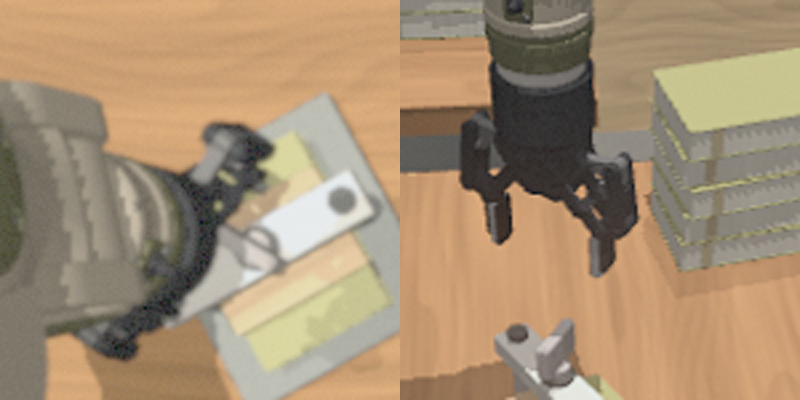

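The side view puts the tips near (227,91) and (264,103), higher than predicted. I'll go down part way, which is safe because the wing is well between the fingers, and look again.

{"api": "servo_tool", "payload": {"increments": [{"grip":0,"x":0,"y":-1.3,"z":20,"roll":0},{"grip":0,"x":0,"y":0,"z":15,"roll":0},{"grip":0,"x":0,"y":0,"z":10,"roll":0},{"grip":0,"x":0,"y":0,"z":0,"roll":0}]}}

```text
clock: 2.62
tcp_pos: [0.5633, 0.2138, 0.1484]
orientation: [-0.002, -0.466, 0.885, 0.001]
wrist_force: [-0.1, -0.1, -0.7]
finger_gap: 0.0854
grip_force: 0.0
```

Run:
```python
from h import *
stat(); a=shot("top","top2.png")[130:280,60:210]; b=shot("side","side2.png")[30:180,180:330]
f=lambda i:cv2.resize(np.clip((i/255.)**.55*255,0,255).astype(np.uint8),(400,400),interpolation=cv2.INTER_CUBIC)
cv2.imwrite("pics/m3.png",np.hstack([f(a),f(b)]))
y=np.radians(145.6); u=np.array([np.cos(y),np.sin(y),0])
for k in(-.05,.05):
  for z in(.1635,.195):
    p=np.array([.5645,.214,z])+k*u
    print(k,z,((proj("top",p)-[60,130])*2.667).round(),((proj("side",p)-[180,30])*2.667+[400,0]).round())
```

```text
2.6167 tcp [0.5633 0.2138 0.1484] yawY 145.54 j6 -42.4 tz [-0.0046 -0.001  -1.    ]
F [-0.1 -0.1 -0.7] T [-0.025  0.046  0.027] tau6 0.007 gap 0.0854 0.0
-0.05 0.1635 [286. 183.] [632. 272.]
-0.05 0.195 [275. 179.] [631. 242.]
0.05 0.1635 [200. 308.] [531. 236.]
0.05 0.195 [186. 309.] [528. 206.]
```

View pics/m3.png

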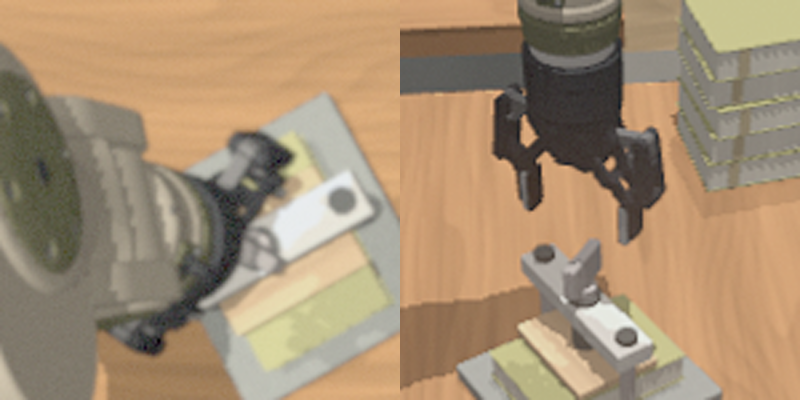

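In the side crop the tips are at (530,208) and (627,242), about 30 mm higher than the TCP reading implies. I'll go down to the nominal grasp height and compare with the wing itself.

{"api": "servo_tool", "payload": {"increments": [{"grip":0,"x":0,"y":0,"z":10,"roll":0},{"grip":0,"x":0,"y":0,"z":9,"roll":0},{"grip":0,"x":0,"y":0,"z":0,"roll":0},{"grip":0,"x":0,"y":0,"z":0,"roll":0}]}}

```text
clock: 3.05
tcp_pos: [0.5644, 0.2141, 0.1314]
orientation: [-0.001, -0.466, 0.885, 0.0]
wrist_force: [0.5, -0.1, -0.0]
finger_gap: 0.085
grip_force: 0.0
```

Run:
```python
from h import *
stat(); a=shot("top","top3.png")[130:280,60:210]; b=shot("side","side3.png")[60:180,190:310]
f=lambda i:cv2.resize(np.clip((i/255.)**.55*255,0,255).astype(np.uint8),(400,400),interpolation=cv2.INTER_CUBIC)
cv2.imwrite("pics/m4.png",np.hstack([f(a),f(b)]))
y=np.radians(145.6); u=np.array([np.cos(y),np.sin(y),0])
for k in(-.05,.05):
  for z in(.1435,.175):
    p=np.array([.5635,.214,z])+k*u
    print(k,z,((proj("top",p)-[60,130])*2.667).round(),((proj("side",p)-[190,60])*3.333+[400,0]).round())
```

```text
3.05 tcp [0.5644 0.2141 0.1314] yawY 145.57 j6 -42.4 tz [-1.4e-03 -2.0e-04 -1.0e+00]
F [ 0.5 -0.1 -0. ] T [ 0.019  0.008 -0.017] tau6 0.001 gap 0.085 0.0
-0.05 0.1435 [292. 186.] [655. 264.]
-0.05 0.175 [282. 183.] [655. 227.]
0.05 0.1435 [208. 309.] [531. 218.]
0.05 0.175 [195. 310.] [528. 182.]
```

View pics/m4.png

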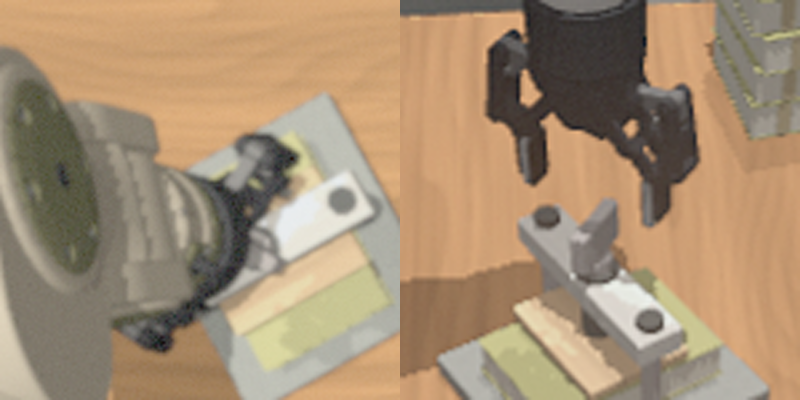

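The side tips are at (532,183) and (653,225) in the crop. That matches open tips at z≈0.175 with the xy reported, so the gripper sits about 31 mm above what the reading implies, and the body does too. I'll go down further in small steps and watch the force.

{"api": "servo_tool", "payload": {"increments": [{"grip":0,"x":0,"y":0,"z":5,"roll":0},{"grip":0,"x":0,"y":0,"z":5,"roll":0},{"grip":0,"x":0,"y":0,"z":5,"roll":0},{"grip":0,"x":0,"y":0,"z":0,"roll":0},{"grip":0,"x":0,"y":0,"z":0,"roll":0}]}}

```text
clock: 3.57
tcp_pos: [0.5646, 0.2141, 0.1165]
orientation: [-0.001, -0.466, 0.885, 0.0]
wrist_force: [-0.2, 0.5, 0.1]
finger_gap: 0.0855
grip_force: 0.0
```

Run:
```python
from h import *
def tips(b):
    m=(b.max(2)<75).astype(np.uint8); n,L,S,_=cv2.connectedComponentsWithStats(m)
    i=max(range(1,n),key=lambda i:S[i,4]*(S[i,0]<250<S[i,0]+S[i,2] and S[i,1]<80)); r=L==i
    o=[]
    for c0,c1 in((218,238),(255,282)):
        ys,xs=np.nonzero(r[:,c0:c1]); k=ys.max(); o.append((int(xs[ys>=k-2].mean()+c0),int(k)))
    return o
print(tips(cv2.imread("pics/side3.png")),tips(cv2.imread("pics/side2.png")))
stat(); b=shot("side","side4.png"); print(tips(b))
y=np.radians(145.6); u=np.array([np.cos(y),np.sin(y),0])
for z in(.129,.16): print(z,[proj("side",np.array([.5645,.214,z])+k*u).round(1) for k in(.05,-.05)])
```

```text
[(229, 115), (265, 127)] [(228, 108), (264, 121)]
3.5667 tcp [0.5646 0.2141 0.1165] yawY 145.58 j6 -42.4 tz [-1.1e-03 -2.0e-04 -1.0e+00]
F [-0.2  0.5  0.1] T [-0.018  0.04   0.005] tau6 0.0 gap 0.0855 0.0
[(229, 120), (265, 132)]
0.129 [array([230.2, 130.4]), array([267., 144.])]
0.16 [array([229.2, 119.8]), array([266.9, 133.4])]
```

{"api": "servo_tool", "payload": {"increments": [{"grip":0,"x":0,"y":0,"z":4,"roll":0},{"grip":0,"x":0,"y":0,"z":4,"roll":0},{"grip":0,"x":0,"y":0,"z":4,"roll":0},{"grip":0,"x":0,"y":0,"z":3,"roll":0},{"grip":0,"x":0,"y":0,"z":0,"roll":0}]}}

```text
clock: 4.03
tcp_pos: [0.5644, 0.2141, 0.1011]
orientation: [-0.001, -0.466, 0.885, 0.0]
wrist_force: [-0.7, -0.3, -0.1]
finger_gap: 0.0854
grip_force: 0.0
```

Run:
```python
from h import *
stat(); a=shot("top","top5.png")[130:280,60:210]; b=shot("side","side5.png")[70:170,200:300]
f=lambda i:cv2.resize(np.clip((i/255.)**.55*255,0,255).astype(np.uint8),(400,400),interpolation=cv2.INTER_CUBIC)
cv2.imwrite("pics/m5.png",np.hstack([f(a),f(b)]))
```

```text
4.0333 tcp [0.5644 0.2141 0.1011] yawY 145.58 j6 -42.4 tz [-1.5e-03 -3.0e-04 -1.0e+00]
F [-0.7 -0.3 -0.1] T [0.012 0.005 0.001] tau6 -0.0 gap 0.0854 0.0
```

View pics/m5.png

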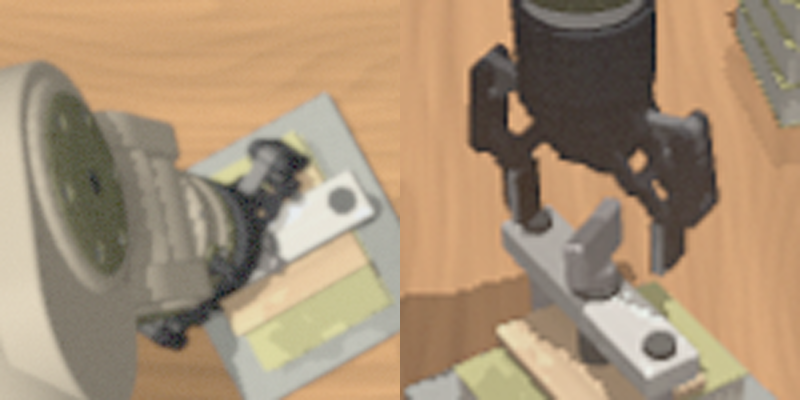

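The side view shows the fingers straddling the wing, tips near (525,225) and (663,272) in the crop, wing centre near (597,240). There is no contact, so I'll close.

{"api": "servo_tool", "payload": {"increments": [{"grip":0.6,"x":0,"y":0,"z":0,"roll":0},{"grip":0.8,"x":0,"y":0,"z":0,"roll":0},{"grip":1,"x":0,"y":0,"z":0,"roll":0},{"grip":1,"x":0,"y":0,"z":0,"roll":0},{"grip":1,"x":0,"y":0,"z":0,"roll":0}], "grip_force": 60}}

```text
clock: 4.55
tcp_pos: [0.5651, 0.2143, 0.1023]
orientation: [0.0, -0.466, 0.885, -0.0]
wrist_force: [0.1, 0.8, -0.1]
finger_gap: 0.0255
grip_force: 0.0
```

{"api": "servo_tool", "payload": {"increments": [{"grip":1,"x":0,"y":0,"z":0,"roll":0},{"grip":1,"x":0,"y":0,"z":0,"roll":0},{"grip":1,"x":0,"y":0,"z":0,"roll":0},{"grip":1,"x":0,"y":0,"z":0,"roll":0}]}}

```text
clock: 4.88
tcp_pos: [0.563, 0.216, 0.1025]
orientation: [-0.001, -0.467, 0.884, 0.002]
wrist_force: [-6.0, 4.7, 3.9]
finger_gap: 0.0106
grip_force: 60.0
```

```bash
python3 -c "from h import *; stat()"
```

```text
4.8833 tcp [0.563  0.216  0.1025] yawY 145.67 j6 -42.4 tz [-0.0029  0.003  -1.    ]
F [-6.   4.7  3.9] T [ 0.948  1.05  -0.025] tau6 0.003 gap 0.0106 60.027676820755005
```

Gripped: the gap matches the 12 mm wing at 60 N. I'll recentre 2 mm to relieve the side load, then turn clockwise (+roll).

{"api": "servo_tool", "payload": {"increments": [{"grip":1,"x":0,"y":1,"z":0,"roll":0},{"grip":1,"x":0,"y":1,"z":0,"roll":0},{"grip":1,"x":0,"y":0,"z":0,"roll":3},{"grip":1,"x":0,"y":0,"z":0,"roll":4},{"grip":1,"x":0,"y":0,"z":0,"roll":0}]}}

```text
clock: 5.3
tcp_pos: [0.5629, 0.2161, 0.1025]
orientation: [0.0, -0.411, 0.912, 0.001]
wrist_force: [-4.7, 3.4, 4.8]
finger_gap: 0.0107
grip_force: 59.9
```

```bash
python3 -c "from h import *; stat()"
```

```text
5.3 tcp [0.5629 0.2161 0.1025] yawY 138.51 j6 -35.2 tz [-4.0e-04  1.4e-03 -1.0e+00]
F [-4.7  3.4  4.8] T [ 0.67   0.705 -0.007] tau6 0.611 gap 0.0107 59.94541525840759
```

{"api": "servo_tool", "payload": {"increments": [{"grip":1,"x":0,"y":0,"z":0,"roll":6},{"grip":1,"x":0,"y":0,"z":0,"roll":6},{"grip":1,"x":0,"y":0,"z":0,"roll":6},{"grip":1,"x":0,"y":0,"z":0,"roll":6},{"grip":1,"x":0,"y":0,"z":0,"roll":6}]}}

```text
clock: 5.72
tcp_pos: [0.5623, 0.217, 0.1025]
orientation: [-0.0, -0.161, 0.987, 0.002]
wrist_force: [-5.4, 6.9, 4.7]
finger_gap: 0.0106
grip_force: 60.1
```

Run:
```python
from h import *
stat(); shot("top","top6.png"); b=shot("side","side6.png")
```

```text
5.7167 tcp [0.5623 0.217  0.1025] yawY 108.48 j6 -5.1 tz [-0.0014  0.003  -1.    ]
F [-5.4  6.9  4.7] T [1.273 1.029 0.09 ] tau6 -1.226 gap 0.0106 60.103084444999695
```

{"api": "servo_tool", "payload": {"increments": [{"grip":1,"x":0.6,"y":2,"z":0,"roll":6},{"grip":1,"x":0,"y":0,"z":0,"roll":6},{"grip":1,"x":0,"y":0,"z":0,"roll":6},{"grip":1,"x":0,"y":0,"z":0,"roll":6},{"grip":1,"x":0,"y":0,"z":0,"roll":6}]}}

```text
clock: 6.23
tcp_pos: [0.5622, 0.2181, 0.1025]
orientation: [0.0, 0.101, 0.995, 0.001]
wrist_force: [-1.7, 4.9, 2.2]
finger_gap: 0.011
grip_force: 59.8
```

```bash
python3 -c "from h import *; stat()"
```

```text
6.2333 tcp [0.5622 0.2181 0.1025] yawY 78.44 j6 25.1 tz [ 4.e-04  2.e-03 -1.e+00]
F [-1.7  4.9  2.2] T [0.965 0.429 0.044] tau6 -1.234 gap 0.011 59.83302891254425
```

{"api": "servo_tool", "payload": {"increments": [{"grip":1,"x":0,"y":0,"z":0,"roll":3},{"grip":1,"x":0,"y":0,"z":0,"roll":3},{"grip":1,"x":0,"y":0,"z":0,"roll":3},{"grip":1,"x":0,"y":0,"z":0,"roll":3},{"grip":1,"x":0,"y":0,"z":0,"roll":3}]}}

```text
clock: 6.65
tcp_pos: [0.5624, 0.2186, 0.1025]
orientation: [0.0, 0.228, 0.974, 0.001]
wrist_force: [-1.6, 6.6, 3.0]
finger_gap: 0.0109
grip_force: 59.8
```

```bash
python3 -c "from h import *; stat()"
```

```text
6.65 tcp [0.5624 0.2186 0.1025] yawY 63.61 j6 39.9 tz [ 8.0e-04  2.9e-03 -1.0e+00]
F [-1.6  6.6  3. ] T [1.189 0.41  0.087] tau6 -0.582 gap 0.0109 59.750179052352905
```

{"api": "servo_tool", "payload": {"increments": [{"grip":1,"x":0,"y":1.5,"z":0,"roll":2.5},{"grip":1,"x":0,"y":0,"z":0,"roll":2.5},{"grip":1,"x":0,"y":0,"z":0,"roll":2.5},{"grip":1,"x":0,"y":0,"z":0,"roll":2.5},{"grip":1,"x":0,"y":0,"z":0,"roll":2.5}]}}

```text
clock: 7.07
tcp_pos: [0.5626, 0.219, 0.1025]
orientation: [-0.0, 0.333, 0.943, 0.001]
wrist_force: [-2.7, 4.1, 3.1]
finger_gap: 0.0106
grip_force: 59.9
```

```bash
python3 -c "from h import *; stat()"
```

```text
7.0667 tcp [0.5626 0.219  0.1025] yawY 51.1 j6 52.5 tz [-1.0e-04  1.1e-03 -1.0e+00]
F [-2.7  4.1  3.1] T [0.572 0.59  0.093] tau6 -0.482 gap 0.0106 59.94313895702362
```

{"api": "servo_tool", "payload": {"increments": [{"grip":1,"x":0.5,"y":0.5,"z":0,"roll":2.5},{"grip":1,"x":0,"y":0,"z":0,"roll":2.5},{"grip":1,"x":0,"y":0,"z":0,"roll":2.5},{"grip":1,"x":0,"y":0,"z":0,"roll":2.5},{"grip":1,"x":0,"y":0,"z":0,"roll":2.5}]}}

```text
clock: 7.48
tcp_pos: [0.5629, 0.2193, 0.1025]
orientation: [0.0, 0.434, 0.901, 0.0]
wrist_force: [-1.6, 3.8, 4.2]
finger_gap: 0.0109
grip_force: 59.9
```

```bash
python3 -c "from h import *; stat()"
```

```text
7.4833 tcp [0.5629 0.2193 0.1025] yawY 38.58 j6 65.1 tz [ 6.e-04  5.e-04 -1.e+00]
F [-1.6  3.8  4.2] T [0.431 0.411 0.058] tau6 -0.484 gap 0.0109 59.864493012428284
```

{"api": "servo_tool", "payload": {"increments": [{"grip":1,"x":0,"y":0,"z":0,"roll":2.5},{"grip":1,"x":0,"y":0,"z":0,"roll":2.5},{"grip":1,"x":0,"y":0,"z":0,"roll":2.5},{"grip":1,"x":0,"y":0,"z":0,"roll":2.5},{"grip":1,"x":0,"y":0,"z":0,"roll":2.5}]}}

```text
clock: 7.9
tcp_pos: [0.5633, 0.2196, 0.1025]
orientation: [0.0, 0.529, 0.848, 0.001]
wrist_force: [-0.2, 3.4, 3.0]
finger_gap: 0.0111
grip_force: 59.7
```

```bash
python3 -c "from h import *; stat()"
```

```text
7.9 tcp [0.5633 0.2196 0.1025] yawY 26.09 j6 77.6 tz [ 0.0012  0.001  -1.    ]
F [-0.2  3.4  3. ] T [0.504 0.247 0.051] tau6 -0.483 gap 0.0111 59.74177300930023
```

{"api": "servo_tool", "payload": {"increments": [{"grip":1,"x":0,"y":0,"z":0,"roll":2.5},{"grip":1,"x":0,"y":0,"z":0,"roll":2.5},{"grip":1,"x":0,"y":0,"z":0,"roll":2.5},{"grip":1,"x":0,"y":0,"z":0,"roll":2.5},{"grip":1,"x":0,"y":0,"z":0,"roll":2.5}]}}

```text
clock: 8.32
tcp_pos: [0.5638, 0.2198, 0.1025]
orientation: [0.0, 0.618, 0.786, 0.001]
wrist_force: [0.2, 3.4, 1.5]
finger_gap: 0.0107
grip_force: 59.6
```

```bash
python3 -c "from h import *; stat()"
```

```text
8.3167 tcp [0.5638 0.2198 0.1025] yawY 13.59 j6 90.1 tz [ 0.002   0.0013 -1.    ]
F [0.2 3.4 1.5] T [0.619 0.017 0.068] tau6 -0.481 gap 0.0107 59.61626887321472
```

{"api": "servo_tool", "payload": {"increments": [{"grip":1,"x":0,"y":0,"z":0,"roll":2.5},{"grip":1,"x":0,"y":0,"z":0,"roll":2.5},{"grip":1,"x":0,"y":0,"z":0,"roll":2.5},{"grip":1,"x":0,"y":0,"z":0,"roll":2.5},{"grip":1,"x":0,"y":0,"z":0,"roll":2.5}]}}

```text
clock: 8.73
tcp_pos: [0.5639, 0.2195, 0.1026]
orientation: [0.001, 0.698, 0.716, 0.001]
wrist_force: [0.9, -2.0, 3.7]
finger_gap: 0.0109
grip_force: 154.2
```

```bash
python3 -c "from h import *; stat()"
```

```text
8.7333 tcp [0.5639 0.2195 0.1026] yawY 1.5 j6 102.2 tz [ 2.5e-03 -1.0e-04 -1.0e+00]
F [ 0.9 -2.   3.7] T [0.084 0.158 3.78 ] tau6 3.251 gap 0.0109 154.23860195092857
```

Stopped: the torque jumped to 3.8 N m at tool yaw 1.5°. I'll ease back in small steps to find the unloaded angle at the stop.

{"api": "servo_tool", "payload": {"increments": [{"grip":1,"x":0,"y":0,"z":0,"roll":-0.7},{"grip":1,"x":0,"y":0,"z":0,"roll":0}]}}

```text
clock: 8.9
tcp_pos: [0.5638, 0.2195, 0.1026]
orientation: [0.001, 0.693, 0.721, 0.001]
wrist_force: [3.2, 0.2, 2.4]
finger_gap: 0.0107
grip_force: 144.1
```

```bash
python3 -c "from h import *; stat()"
```

```text
8.9 tcp [0.5638 0.2195 0.1026] yawY 2.22 j6 101.5 tz [ 2.3e-03  2.0e-04 -1.0e+00]
F [3.2 0.2 2.4] T [ 0.299 -0.19   3.499] tau6 3.412 gap 0.0107 144.12882342701778
```

{"api": "servo_tool", "payload": {"increments": [{"grip":1,"x":0,"y":0,"z":0,"roll":-0.7},{"grip":1,"x":0,"y":0,"z":0,"roll":0}]}}

```text
clock: 9.07
tcp_pos: [0.5638, 0.2196, 0.1026]
orientation: [0.001, 0.69, 0.723, 0.001]
wrist_force: [4.0, 0.7, 3.1]
finger_gap: 0.0108
grip_force: 138.8
```

```bash
python3 -c "from h import *; stat()"
```

```text
9.0667 tcp [0.5638 0.2196 0.1026] yawY 2.69 j6 101.0 tz [ 2.2e-03  7.0e-04 -1.0e+00]
F [4.  0.7 3.1] T [ 0.421 -0.426  3.3  ] tau6 3.186 gap 0.0108 138.8302841805853
```

{"api": "servo_tool", "payload": {"increments": [{"grip":1,"x":0,"y":0,"z":0,"roll":-2},{"grip":1,"x":0,"y":0,"z":0,"roll":-2},{"grip":1,"x":0,"y":0,"z":0,"roll":0}]}}

```text
clock: 9.32
tcp_pos: [0.5638, 0.2195, 0.1025]
orientation: [0.0, 0.666, 0.746, 0.001]
wrist_force: [4.1, 2.9, 2.7]
finger_gap: 0.0112
grip_force: 98.6
```

```bash
python3 -c "from h import *; stat()"
```

```text
9.3167 tcp [0.5638 0.2195 0.1025] yawY 6.49 j6 97.2 tz [ 0.0019  0.0012 -1.    ]
F [4.1 2.9 2.7] T [ 0.683 -0.504  2.008] tau6 1.629 gap 0.0112 98.57984852045774
```

{"api": "servo_tool", "payload": {"increments": [{"grip":1,"x":0,"y":0,"z":0,"roll":-2},{"grip":1,"x":0,"y":0,"z":0,"roll":0}]}}

```text
clock: 9.48
tcp_pos: [0.5638, 0.2195, 0.1025]
orientation: [0.0, 0.654, 0.757, 0.001]
wrist_force: [5.5, 2.7, 1.8]
finger_gap: 0.0106
grip_force: 80.9
```

```bash
python3 -c "from h import *; stat()"
```

```text
9.4833 tcp [0.5638 0.2195 0.1025] yawY 8.37 j6 95.3 tz [ 0.0018  0.0013 -1.    ]
F [5.5 2.7 1.8] T [ 0.798 -0.6    1.401] tau6 1.032 gap 0.0106 80.94949965365231
```

{"api": "servo_tool", "payload": {"increments": [{"grip":1,"x":0,"y":0,"z":0,"roll":-2},{"grip":1,"x":0,"y":0,"z":0,"roll":-1},{"grip":1,"x":0,"y":0,"z":0,"roll":0}]}}

```text
clock: 9.73
tcp_pos: [0.5638, 0.2197, 0.1025]
orientation: [0.0, 0.635, 0.773, 0.001]
wrist_force: [4.0, 4.4, 2.3]
finger_gap: 0.011
grip_force: 61.0
```

```bash
python3 -c "from h import *; stat()"
```

```text
9.7333 tcp [0.5638 0.2197 0.1025] yawY 11.23 j6 92.4 tz [ 0.0017  0.0019 -1.    ]
F [4.  4.4 2.3] T [ 0.958 -0.583  0.529] tau6 0.379 gap 0.011 61.00685656070709
```

{"api": "servo_tool", "payload": {"increments": [{"grip":1,"x":0,"y":0,"z":0,"roll":-1},{"grip":1,"x":0,"y":0,"z":0,"roll":0}]}}

```text
clock: 9.9
tcp_pos: [0.5637, 0.2197, 0.1025]
orientation: [-0.0, 0.628, 0.778, 0.001]
wrist_force: [3.7, 4.8, 2.5]
finger_gap: 0.0109
grip_force: 59.8
```

```bash
python3 -c "from h import *; stat()"
```

```text
9.9 tcp [0.5637 0.2197 0.1025] yawY 12.17 j6 91.5 tz [ 0.0016  0.002  -1.    ]
F [3.7 4.8 2.5] T [ 1.061 -0.604  0.053] tau6 -0.089 gap 0.0109 59.809918999671936
```

The torque reaches zero at yaw ≈12.2°, which is the stop. Now I back off 90°, to yaw ≈102.3°.

{"api": "servo_tool", "payload": {"increments": [{"grip":1,"x":0,"y":0,"z":0,"roll":-5},{"grip":1,"x":0,"y":0,"z":0,"roll":-5},{"grip":1,"x":0,"y":0,"z":0,"roll":-5},{"grip":1,"x":0,"y":0,"z":0,"roll":-5},{"grip":1,"x":0,"y":0,"z":0,"roll":-5}]}}

```text
clock: 10.32
tcp_pos: [0.5629, 0.2193, 0.1025]
orientation: [-0.0, 0.443, 0.896, 0.001]
wrist_force: [0.6, 2.7, 4.1]
finger_gap: 0.0107
grip_force: 60.0
```

{"api": "servo_tool", "payload": {"increments": [{"grip":1,"x":0,"y":0,"z":0,"roll":-5},{"grip":1,"x":0,"y":0,"z":0,"roll":-5},{"grip":1,"x":0,"y":0,"z":0,"roll":-5},{"grip":1,"x":0,"y":0,"z":0,"roll":-5},{"grip":1,"x":0,"y":0,"z":0,"roll":-5}]}}

```text
clock: 10.73
tcp_pos: [0.5624, 0.2186, 0.1025]
orientation: [-0.0, 0.239, 0.971, -0.0]
wrist_force: [1.0, 0.6, 5.1]
finger_gap: 0.0108
grip_force: 60.2
```

{"api": "servo_tool", "payload": {"increments": [{"grip":1,"x":0,"y":0,"z":0,"roll":-5},{"grip":1,"x":0,"y":0,"z":0,"roll":-5},{"grip":1,"x":0,"y":0,"z":0,"roll":-5},{"grip":1,"x":0,"y":0,"z":0,"roll":-5},{"grip":1,"x":0,"y":0,"z":0,"roll":-5}]}}

```text
clock: 11.15
tcp_pos: [0.5622, 0.2177, 0.1024]
orientation: [-0.0, 0.023, 1.0, -0.001]
wrist_force: [0.5, -1.8, 5.9]
finger_gap: 0.0106
grip_force: 60.3
```

{"api": "servo_tool", "payload": {"increments": [{"grip":1,"x":0,"y":0,"z":0,"roll":-5},{"grip":1,"x":0,"y":0,"z":0,"roll":-5},{"grip":1,"x":0,"y":0,"z":0,"roll":-5},{"grip":1,"x":0,"y":0,"z":0,"roll":0},{"grip":1,"x":0,"y":0,"z":0,"roll":0}]}}

```text
clock: 11.57
tcp_pos: [0.5622, 0.2172, 0.1025]
orientation: [-0.001, -0.105, 0.994, -0.001]
wrist_force: [-0.2, -2.7, 6.4]
finger_gap: 0.0111
grip_force: 60.3
```

Run:
```python
from h import *
stat(); a=shot("top","top7.png")[160:290,100:230]; b=shot("side","side7.png")[80:180,200:300]
f=lambda i:cv2.resize(np.clip((i/255.)**.55*255,0,255).astype(np.uint8),(400,400),interpolation=cv2.INTER_CUBIC)
cv2.imwrite("pics/m7.png",np.hstack([f(a),f(b)]))
```

```text
11.5667 tcp [0.5622 0.2172 0.1025] yawY 102.07 j6 1.5 tz [-9.0e-04 -2.7e-03 -1.0e+00]
F [-0.2 -2.7  6.4] T [-0.608  0.202  0.073] tau6 -0.041 gap 0.0111 60.34346580505371
```

View pics/m7.png

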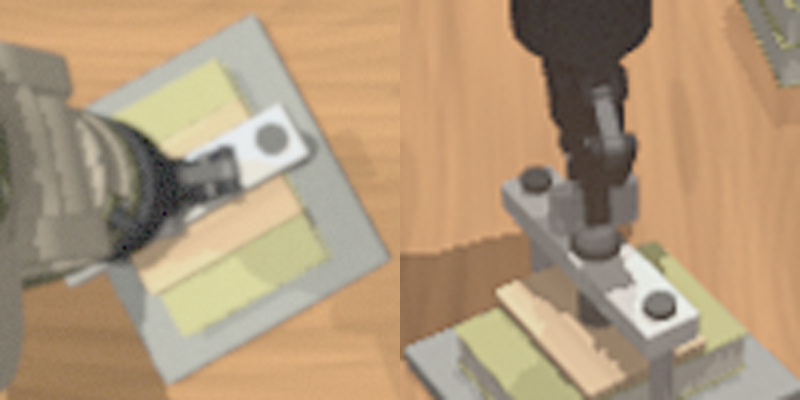

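The side crop shows the fingers still clamped on the wing at (598,205), and the wing has turned with them. The measured back-off is 89.9°, so I'm handing in.

```bash
python3 -c "from h import *; print(env.hand_in())"
```

```text
the job is handed in; nothing more can be done
None
```

I turned the book press's thumbscrew clockwise to its hard stop, backed it off about 90° and handed in with the fingers still gripping the wing at 60 N, 11.6 s on the clock; the empty press, jar, tape roll and phone were not touched.

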